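Seat a welded tube on the V-rests and hover the seam scanner over its weld

TASK

Take the welded tube (the one with the copper-coloured seam round its middle) out of the blue tray, lay it in both V-rests of the fixture with its seam midway between them, and let go of it. Then take the orange seam scanner by its black grip, lift it over the top of the amber screen without touching the screen, and finish while holding it still about a centimetre above the seam: level, centred over it, lengthwise along the tube and touching nothing but the gripper; never let the scanner touch the tube. Leave the plain tube, the bottle and the steel flange where they are.

Things in the scene. Friction and masses are not known exactly. Their poses are not given: they have to be found in the camera images.
- tube: welded steel tube, 160 mm long, 0.25 kg: round bar 22 mm in diameter, a 28 mm square block on each end (outer 20 mm), a 14 mm wide copper-coloured seam band round its middle. Origin: middle of its axis, inside the seam. x runs along the tube; both ends alike. Starts lying on its square ends in the tray, axis 19 mm above the table, about 50 mm to either side of the tray's x centre line.
- spare: a plain tube, the same in shape and size but without the copper band, lying in the same tray on the other side, about 100 mm away and about parallel (which side is which varies). Same origin and axes. Leave alone.
- tray: blue open tray, 250 (x) x 270 (y) x 40 mm high, walls and floor 5 mm thick, fixed. Origin: centre of its underside; z up. The tubes lie roughly along its x.
- fixture: fixed welding fixture: dark base plate 130 (x) x 70 (y) x 15 mm with two aluminium V-rests on 22 mm wide posts, each 10 mm wide along x, centred 40 mm either side of the middle. The V's open upward at 90 degrees, 34 mm wide at their tips, which are 102 mm above the table. The trough runs along x. Origin: centre of the base's underside; z up.
- seat (a point): point midway between the two V-rests, 100 mm above the table: where the middle of the tube's axis lies when the tube is fully seated. Axes as the fixture: x along the trough, z up.
- screen: amber see-through spatter screen in a yellow frame, standing between the fixture and the scanner's rest, fixed: 260 mm long (x), 10 mm thick (y), 120 mm high, with two feet 60 mm wide (y) and 8 mm high at its ends. Origin: centre of its underside; z up.
- scanner: cordless seam scanner, about 0.28 kg: orange head 90 (x) x 44 (y) x 24 mm high, flat window underneath; on top a black rubber grip block 60 (x) x 30 (y) mm, from 24 to 74 mm above the underside, all centred. White marks show the head's middle. Origin: centre of its underside; x along its length, z up; both ends alike. Starts standing in the black rest, underside 20 mm above the table.
- scanner_rest: black rest for the scanner, fixed: 110 (x) x 64 (y) mm, floor 20 mm high, rims rising to 28 mm; the scanner stands in it with 4 mm play and lifts straight out. Origin: centre of its underside; z up, x along the length.
- cleaner: white plastic bottle with a red cap, 54 mm in diameter, 140 mm high, standing beyond the fixture. Origin: centre of its underside. Leave alone.
- flange: loose steel ring, 60 mm outside, 32 mm inside, 14 mm high, lying beyond the fixture. Origin: centre of its underside. Leave alone.
Things that resemble listed ones, but are neither listed nor needed, are in the scene too. Leave any purple look-alike of the tube alone. Several things look just like the fixture: the one meant starts nearest to the robot's base.

How it is judged (in metres and radians):
On the way, in this order (a step that is already met when the one before it is completed fails the run):
1. the welded tube lies in both V-rests, seam midway between them, let go (x of tube in the frame of seat between -0.01 and 0.01 m and y of tube in the frame of seat between -0.005 and 0.005 m and z of tube in the frame of seat between -0.004 and 0.005 m and angle between the x axis of tube and the x axis of seat, either way round below 0.09 rad and contact force between tube and the arm below 0.1 N and contact force between tube and the fingers below 0.1 N and linear speed of tube below 0.02 m/s), for 0.3 s.
2. the scanner passes over the top of the screen (y of scanner in the frame of screen between -0.05 and 0.05 m and x of scanner in the frame of screen between -0.13 and 0.13 m and z of scanner in the frame of screen above 0.12 m), for 0.03 s.
At the end, for the whole second after the job is handed in: Tube let go in both V-rests: within 10 mm along, 5 mm sideways and in height, 5 deg. Scanner held still in the fingers, underside 3 to 20 mm above the tube's top, within 10 mm of the seam seen from above, along the tube within 8 deg, level within 7 deg, touching none of tube, fixture, screen (all of step 1 and z of scanner in the frame of seat between 0.014 and 0.031 m and horizontal distance between scanner and tube below 0.01 m and angle between the x axis of scanner and the x axis of tube, either way round below 0.14 rad and angle between scanner's own z axis and vertical below 0.12 rad and linear speed of scanner below 0.02 m/s and angular speed of scanner below 0.15 rad/s and contact force between scanner and the fingers above 1 N and contact force between scanner and tube below 0.05 N and contact force between scanner and fixture below 0.05 N and contact force between scanner and screen below 0.05 N); the arm keeps its last pose, push and grip.
It fails at once if the screen is touched (contact force between screen and anything else above 0.5 N).
It fails at once if the scanner touches the tube (contact force between scanner and tube above 0.3 N).
It fails at once if the plain tube, the bottle or the flange is moved by more than 20 mm (distance of any of spare, cleaner, flange from where it was at the start of the episode above 0.02 m).
It also fails if it takes over 61 s, if anything falls off the work surface, if the arm or the gripper's body presses on something with over 40 N, if the wrist force passes 120 N, or if a joint passes its speed limit or range.

ROBOT

A 6-joint arm with a two-finger parallel gripper is mounted at the origin on the work surface. World frame = base frame: x ahead of the robot, y to its left, z up, the work surface at z = 0. Lengths are in mm, angles in rad, forces in N, time in s.
With the tool pointing down it reaches from about 275 to 725 mm from the base axis. Payload 15.9 kg.
Tool frame: the origin (TCP) lies midway between the tips of the shut fingers; the grasp point (between the pads) lies 19 mm behind it (bot.tcp_to_grasp is the distance from the TCP to the grasp point, in mm); y points along the fingers, z is the direction in which the jaws open and shut, and the axes are right-handed (so a half turn about y gives the same grasp; the last joint's range is limited). The gripper opens to 85 mm and grips with 20 to 120 N. Pads are 22 mm wide; open, the fingers measure 114 mm over their backs; the gripper's body (76 mm by 85 mm) begins 54 mm behind the grasp point. The pads swing forward as they close: fully open they stand 13 mm farther back than shut.
Start: joints at [-1.257, 0.213, -0.034, 1.323, 0, 1.571], TCP at [154.331, -475.57, 231.306] pointing down, gripper open.
Joint ranges: [-2.98, 2.98], [-0.74, 1.72], [-1.14, 1.35], [-2.1, 2.04], [-1.57, 1.44], [-3.14, 3.14]. Speed limits (rad/s): [1.89, 1.89, 2.39, 2.57, 3.14, 3.14].

INTERFACE

Orientations are given as a unit quaternion [w, x, y, z].
In Python, from bench import bot, camera, workorder gives the robot as it stands.
- The arm moves only by the tool move_arm, never from a script. Its argument "moves" is text: rows parted by semicolons, each of 7 numbers parted by spaces: the finger opening in mm, from 0 to 85.4, then the shift along the tool's x, y, z in mm, then the turn, a rotation vector about the tool's x, y, z in degrees. In form: claw dx dy dz ax ay az; .... A call has 1 to 8 rows; each row shifts and turns the commanded pose from where the row before left it, along the tool's axes as they then stand; what a row does not reach is not made up. A row lasts 1/8 s, in which the tool goes at most 62.5 mm and 10.7 degrees, less where a joint would pass 70% of its speed; a pose out of reach is approached as far as the arm can. A call is refused whole if a number of a shift passes 62.5 or a number of a turn 10.7, either way. A call with a gripper value outside its range is refused whole. The fingers move at their own pace and stop on an object; "grip_force" is the grip in N (left out, the last holds). Time passes only in rows, so rows that do not move let the fingers close. It gives the time, the measured TCP pose, the force and the opening at its end, in the units of the state.
- bot.observe(): the state, without advancing time (a new reading comes with each control period).
- camera(name): name is "scene" or "top" or "wrist"; returns a dict with "color" (400x640x3 uint8, red, green, blue), "z_map" (400x640 float32, mm along the optical axis (not along the pixel's ray), 0 where there is no reading), "K" (3x3 intrinsics, pixels), "world_to_cam" (4x4, takes a point from world to camera coordinates). Camera axes: x right, y down, z forward; pixel columns grow to the right and rows downward; lengths in mm; the calibration is good to about 2 mm. A picture is of the moment at which its call begins.
- workorder.finish_job(): hands the job in, once; it reports no verdict.
The state is a dict: "time_s": time; "q": joint angles; "joint_vel": joint speeds; "effort": joint torques, N m; "tcp_pos": TCP position; "orientation": TCP orientation; "ft_force": force on the tool from outside, world axes, zero at the start; "moment": the same for the moment, N m; "grip_width": finger opening in mm.
Only numpy, scipy, OpenCV 4.12 (cv2) and the standard library are available. Lean on these libraries where they do the work, as an engineer would, in place of code of your own. Each camera call takes 0.05 s, during which the arm holds its last target. There are 200 camera calls.

## Working session

There is one attempt and no reset: what is moved stays moved. The work goes in short steps, Python scripts to look and compute and a tool call to move; the robot and the scene stay as the last step left them, time stands still between calls to the robot, and variables do not carry over. Pictures are saved under pics/ and viewed, about 8 in all and at most 12, crops included, and the job is handed in when it is done.

Besides the shell and the picture viewer there is one more tool, called as name(argument=value, ...) on one line, values as JSON. move_arm: Moves the arm, as the interface text tells. Its arguments: {"type":"object","properties":{"moves":{"type":"string"},"grip_force":{"type":"number"}},"required":["moves"]}

```bash
ls; mkdir -p pics; cat > h.py <<'E'
import numpy as np, cv2
from bench import bot, camera, workorder
def pts(c):
    K=c["K"];z=c["z_map"].astype(float);h,w=z.shape
    u,v=np.meshgrid(np.arange(w),np.arange(h))
    P=np.stack([(u-K[0,2])/K[0,0]*z,(v-K[1,2])/K[1,1]*z,z],-1)
    T=np.linalg.inv(c["world_to_cam"])
    W=P@T[:3,:3].T+T[:3,3]; W[z<=0]=np.nan
    return W
def save(c,n): cv2.imwrite(f"pics/{n}.png",c["color"][...,::-1])
E
python3 - <<'E'
from h import *
for n in("scene","top"):
    c=camera(n);save(c,n+"0");np.savez(n+"0.npz",**c)
    print(n,c["K"][0,0],np.linalg.inv(c["world_to_cam"])[:3].round(2).tolist())
o=bot.observe();print(o["tcp_pos"],o["orientation"],o["grip_width"],o["time_s"])
E
```

```text
pics
scene 418.6836701957133 [[0.61, 0.63, -0.48, 1249.16], [0.79, -0.49, 0.36, -322.8], [-0.01, -0.6, -0.8, 1110.8]]
top 425.2522266911019 [[0.01, -0.98, 0.22, 351.99], [-1.0, -0.01, -0.0, 119.33], [0.0, -0.22, -0.98, 1307.75]]
[ 154.23081248 -475.29319087  230.84152638] [ 0.11041398 -0.11054596  0.69878752 -0.69805755] 85.30297444404493 0.1
```

View pics/top0.png

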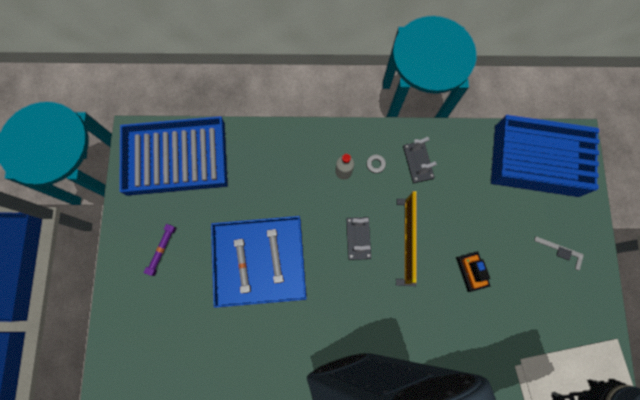

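View pics/scene0.png

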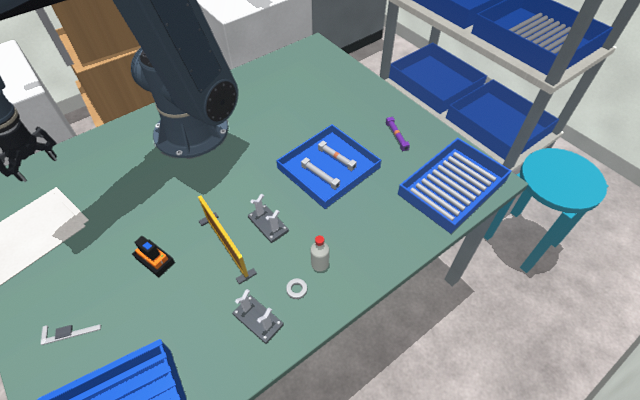

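The top view shows the welded tube (seam at about 242,265) in the tray at (258,260) and the plain tube at (275,256). The purple look-alike is at (160,250). Two things look like the fixture: (358,238) and (420,160). The first is nearer the base, so it is the one meant. The screen is at (410,240), and the scanner is at (473,271), turned slightly.

```bash
cat > m.py <<'E'
from h import *
c=dict(np.load("top0.npz"));W=pts(c);hsv=cv2.cvtColor(c["color"],cv2.COLOR_RGB2HSV)
def roi(m,x0,y0,x1,y1):
    r=np.zeros(m.shape,bool);r[y0:y1,x0:x1]=m[y0:y1,x0:x1];return r
def rep(n,m):
    P=W[m];P=P[np.isfinite(P).all(1)]
    if len(P)<3: print(n,len(P));return
    r=cv2.minAreaRect(P[:,:2].astype(np.float32))
    print(n,len(P),"med",np.median(P,0).round(1),"rect",np.round(r[0],1),np.round(r[1],1),round(r[2],1),"zmin/max",P[:,2].min().round(1),P[:,2].max().round(1))
Z=W[...,2];H,S,V=[hsv[...,i] for i in range(3)]
rep("tube",roi((S<90)&(V>90)|(H<20)&(S>60),228,230,256,300))
rep("seam",roi((H<20)&(S>70),228,230,256,300))
rep("spare",roi((S<90)&(V>90),262,222,290,290))
rep("tray",roi((H>100)&(H<125)&(S>120),205,212,312,312))
for a,b in((5,22),(50,115)): rep(f"fix{a}",roi((Z>a)&(Z<b),338,205,380,268))
f=roi((Z>60)&(Z<115),338,205,380,268);n,l,s,ce=cv2.connectedComponentsWithStats(f.astype(np.uint8))
for i in range(1,n): print(s[i]);rep("vrest",l==i)
rep("screen",roi((Z>90)&(Z<140),395,180,425,295))
rep("scanhead",roi((H<20)&(S>120)&(Z>30),450,245,500,300))
rep("scangrip",roi((Z>80)&(Z<105),450,245,500,300))
rep("blue",roi((H>100)&(H<125)&(S>120)&(Z>80),450,245,500,300))
E
python3 m.py; python3 - <<'E'
import cv2
i=cv2.imread("pics/top0.png")
cv2.imwrite("pics/crop1.png",cv2.resize(i[185:315,205:505],None,fx=2.6,fy=2.6,interpolation=cv2.INTER_CUBIC))
E
```

```text
tube 428 med [451.9 347.   29.5] rect [454.8 347.7] [159.8  27.6] 9.7 zmin/max 2.5 39.6
seam 31 med [454.7 345.6  30.1] rect [454.7 346.5] [12.4 17.7] 2.9 zmin/max 23.5 34.8
spare 407 med [482.6 249.   29.9] rect [484.1 250.2] [158.5  27.3] 9.7 zmin/max 1.4 41.4
tray 6854 med [466.7 303.9   6.1] rect [468.5 304.1] [252.1 279.4] 5.2 zmin/max -7.5 48.8
fix5 857 med [5.401e+02 3.000e-01 1.530e+01] rect [549.1  -5.3] [192.3 125.9] 0.4 zmin/max 5.0 21.9
fix50 146 med [577.2  -3.1  93.1] rect [542.2  -2.4] [89.9 43.8] 2.8 zmin/max 51.1 106.1
[352 218  16   6  70]
vrest 70 med [581.1  -1.9  93.7] rect [ 5.821e+02 -4.000e-01] [ 9.5 43.8] 1.9 zmin/max 62.2 104.8
[354 245  16   6  70]
vrest 70 med [501.7  -4.7  93.7] rect [502.   -4.6] [ 9.9 43.6] 5.0 zmin/max 64.6 106.1
screen 466 med [ 530.6 -149.1  119.9] rect [ 534.  -149.4] [ 11.  259.7] 87.7 zmin/max 91.2 126.8
scanhead 321 med [ 436.  -333.1   44.6] rect [ 439.3 -347. ] [95.1 52.8] 17.4 zmin/max 30.4 98.9
scangrip 253 med [ 440.  -341.4   94. ] rect [ 441.  -343.7] [59.7 30.5] 16.0 zmin/max 80.5 101.8
blue 78 med [ 451.  -341.6   94.9] rect [ 440.9 -344.1] [49.5 25.6] 8.7 zmin/max 84.0 101.8
```

View pics/crop1.png

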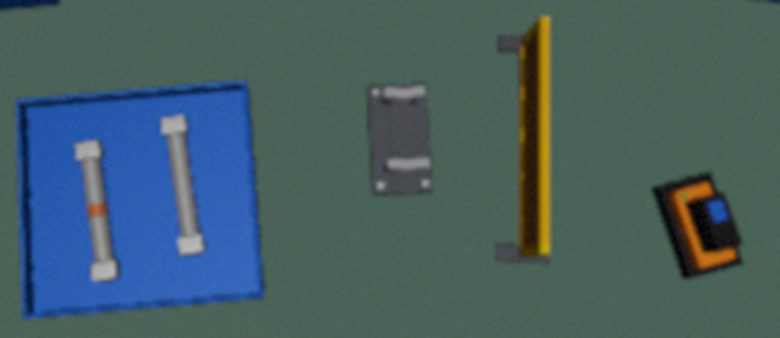

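The crop confirms the targets: the copper seam is on the left tube at crop (96,210), and the intended fixture is at (400,140). The scanner is at (700,225), yawed about 16°. Next I'll compute tool-frame deltas.

```bash
cat >> h.py <<'E'
from scipy.spatial.transform import Rotation as Ro
def pose():
    o=bot.observe();q=o["orientation"]
    return np.array(o["tcp_pos"]),Ro.from_quat(np.r_[q[1:],q[0]]),o
def go(target,yaw):
    """object-axis yaw (deg): jaw z perpendicular to it. prints turn, then shift in turned axes"""
    p,R,o=pose();a=np.radians(yaw);best=None
    for s in(1,-1):
        z=s*np.array([-np.sin(a),np.cos(a),0]);y=np.array([0,0,-1.]);x=np.cross(y,z)
        G=Ro.from_matrix(np.stack([x,y,z],1));r=(R.inv()*G).as_rotvec(degrees=True)
        print("t",round(o["time_s"],2),"turn",r.round(2),"shift before-turn",R.inv().apply(target-p).round(1),"after-turn",G.inv().apply(target-p).round(1),"q6",round(o["q"][5],2),"w",round(o["grip_width"],1))
E
python3 - <<'E'
from h import *
p,R,o=pose();print(R.as_matrix().round(3),bot.tcp_to_grasp)
go(np.array([454.7,347,231]),9.7)
E
```

```text
[[-0.951 -0.     0.309]
 [-0.309  0.001 -0.951]
 [ 0.    -1.    -0.001]] 18.700000000000003
t 0.1 turn [ 1.0000e-02 -1.7172e+02 -9.0000e-02] shift before-turn [-5.396e+02  6.000e-01 -6.894e+02] after-turn [ 4.347e+02 -2.000e-01  7.599e+02] q6 1.57 w 85.3
t 0.1 turn [0.06 8.28 0.01] shift before-turn [-5.396e+02  6.000e-01 -6.894e+02] after-turn [-4.347e+02 -2.000e-01 -7.599e+02] q6 1.57 w 85.3
```

move_arm(moves="85 0 0 0 0 8.3 0; 85 -50 0 -35 0 0 0; 85 -50 0 -35 0 0 0; 85 -50 0 -35 0 0 0; 85 -50 0 -35 0 0 0; 85 -50 0 -35 0 0 0; 85 -50 0 -35 0 0 0; 85 -50 0 -35 0 0 0")

```text
time_s: 1.1
tcp_pos: [459.3, -173.4, 231.2]
orientation: [-0.06, 0.06, -0.705, 0.705]
ft_force: [1.1, -1.0, -0.2]
grip_width: 84.9
```

move_arm(moves="85 -10 0 -57 0 0 0; 85 -10 0 -57 0 0 0; 85 -10 0 -57 0 0 0; 85 -10 0 -57 0 0 0; 85 -10 0 -57 0 0 0; 85 -10 0 -57 0 0 0; 85 -10 0 -57 0 0 0; 85 -10 0 -57 0 0 0")

```text
time_s: 2.1
tcp_pos: [475.9, 185.7, 238.0]
orientation: [0.106, -0.118, 0.729, -0.666]
ft_force: [0.1, -0.4, 0.6]
grip_width: 84.9
```

```bash
python3 - <<'E'
from h import *
go(np.array([454.7,347,200]),9.7)
E
```

```text
t 2.1 turn [   0.78 -171.33   -7.65] shift before-turn [ -30.3   52.  -155.8] after-turn [  6.3  38.  162.5] q6 3.14 w 84.9
t 2.1 turn [5.11 8.5  0.52] shift before-turn [ -30.3   52.  -155.8] after-turn [  -6.3   38.  -162.5] q6 3.14 w 84.9
```

The last joint hit its limit, so I'll use the half-turn equivalent grasp.

move_arm(moves="85 0 0 0 0 -10.6 0; 85 0 0 0 0 -10.6 0; 85 0 0 0 0 -10.6 0; 85 0 0 0 0 -10.6 0; 85 0 0 0 0 -10.6 0; 85 0 0 0 0 -10.6 0; 85 0 0 0 0 -10.6 0; 85 0 0 0 0 -10.6 0")

```text
time_s: 3.1
tcp_pos: [475.9, 184.7, 238.0]
orientation: [0.571, -0.537, 0.465, -0.412]
ft_force: [0.7, -0.8, -0.4]
grip_width: 84.5
```

move_arm(moves="85 0 0 0 0 -10.6 0; 85 0 0 0 0 -10.6 0; 85 0 0 0 0 -10.6 0; 85 0 0 0 0 -10.6 0; 85 0 0 0 0 -10.6 0; 85 0 0 0 0 -10.6 0; 85 0 0 0 0 -10.6 0; 85 0 0 0 0 -10.6 0")

```text
time_s: 4.1
tcp_pos: [475.9, 184.7, 238.0]
orientation: [0.735, -0.674, -0.041, 0.058]
ft_force: [-0.2, 0.0, -0.1]
grip_width: 85.0
```

```bash
python3 - <<'E'
from h import *
go(np.array([454.7,347,200]),9.7)
E
```

```text
t 4.1 turn [-5.   -1.63 -0.95] shift before-turn [  2.6  52.  159.7] after-turn [  6.5  38.  163.5] q6 0.17 w 85.0
t 4.1 turn [  1.47 178.2   -7.78] shift before-turn [  2.6  52.  159.7] after-turn [  -6.5   38.  -163.5] q6 0.17 w 85.0
```

move_arm(moves="85 0 0 0 -5 -1.6 -1; 85 2 13 55 0 0 0; 85 2 13 55 0 0 0; 85 2 12 53.5 0 0 0; 85 0 0 0 0 0 0")

```text
time_s: 4.72
tcp_pos: [454.0, 349.7, 198.4]
orientation: [-0.704, 0.705, 0.058, -0.059]
ft_force: [0.5, -0.9, -0.3]
grip_width: 85.3
```

```bash
cat > w.py <<'E'
from h import *
import sys
c=camera("wrist");save(c,sys.argv[1]);W=pts(c);np.savez("w.npz",**c)
hsv=cv2.cvtColor(c["color"],cv2.COLOR_RGB2HSV);H,S,V=[hsv[...,i] for i in range(3)]
Z=W[...,2]
def rep(n,m):
    m=m&np.isfinite(Z);P=W[m]
    if len(P)<20: print(n,len(P));return
    r=cv2.minAreaRect(P[:,:2].astype(np.float32));v,u=np.nonzero(m)
    print(n,len(P),"px",u.mean().round(),v.mean().round(),"mean",P.mean(0).round(1),"rect",np.round(r[0],1),np.round(r[1],1),round(r[2],1),"zmax",np.percentile(P[:,2],98).round(1))
E
cat > w1.py <<'E'
from w import *
m=(Z>12)&(Z<60)&(S<90)&(abs(W[...,1]-347)<40)&(abs(W[...,0]-455)<110)
rep("tube",m);rep("seam",(H<20)&(S>80)&(Z>12)&(Z<60)&(abs(W[...,1]-347)<40))
go(np.array([454.7,347,50]),9.7)
E
python3 w1.py w1
```

```text
tube 3322 px 316.0 166.0 mean [449.3 346.1  29.9] rect [454.7 346.9] [159.3  27.2] 10.2 zmax 34.5
seam 295 px 316.0 174.0 mean [454.9 347.1  28.9] rect [455.1 347.1] [14.6 21.5] 10.3 zmax 31.9
t 4.78 turn [ 0.06 -0.24 -0.04] shift before-turn [ -0.  149.2  -1. ] after-turn [-1.000e-01  1.492e+02 -1.100e+00] q6 0.49 w 85.1
t 4.78 turn [6.0000e-02 1.7976e+02 9.0000e-02] shift before-turn [ -0.  149.2  -1. ] after-turn [1.000e-01 1.492e+02 1.100e+00] q6 0.49 w 85.1
```

View pics/w1.png

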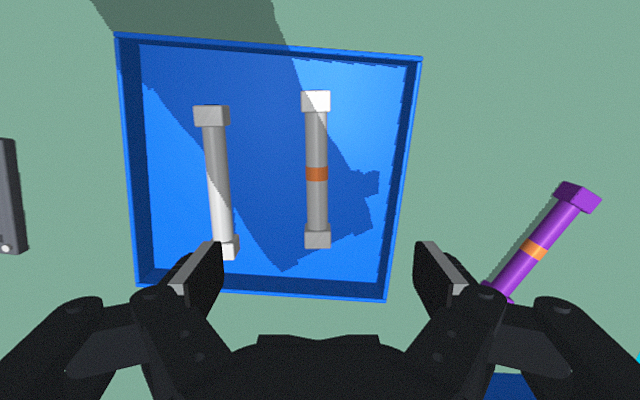

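The wrist view agrees with the top view: the seam is at px (316,174), about (455,347), and the plain tube is at the left. Going down to grasp.

move_arm(moves="60 0 50 -0.5 0 0 0; 60 0 50 -0.5 0 0 0; 60 0 50 0 0 0 0; 60 0 30 0 0 0 0; 60 0 9.5 0 0 0 0; 60 0 0 0 0 0 0")

```text
time_s: 5.52
tcp_pos: [456.3, 345.7, 11.3]
orientation: [0.705, -0.705, -0.058, 0.057]
ft_force: [0.3, 0.2, 0.5]
grip_width: 60.0
```

move_arm(moves="10 0 0 0 0 0 0; 10 0 0 0 0 0 0; 10 0 0 0 0 0 0; 10 0 0 0 0 0 0; 10 0 0 0 0 0 0; 10 0 0 0 0 0 0", grip_force=60)

```text
time_s: 6.28
tcp_pos: [456.6, 346.7, 12.2]
orientation: [0.705, -0.704, -0.059, 0.057]
ft_force: [-2.0, -1.5, 11.3]
grip_width: 19.4
```

move_arm(moves="10 0 0 0 0 0 0; 10 0 0 0 0 0 0; 10 0 -3 0 0 0 0; 10 0 -3 0 0 0 0; 10 0 0 0 0 0 0")

```text
time_s: 6.9
tcp_pos: [456.0, 346.2, 17.0]
orientation: [0.705, -0.705, -0.058, 0.057]
ft_force: [0.0, 0.3, -3.3]
grip_width: 19.8
```

```bash
python3 w1.py w2; python3 -c "
from h import *;print(pose()[2])"
```

```text
tube 15911 px 317.0 194.0 mean [425.8 339.8  36.6] rect [436.6 343.7] [ 53.3 125.1] 89.0 zmax 55.5
seam 1336 px 318.0 262.0 mean [454.4 345.   34.3] rect [455.4 351.3] [19.2 33.9] 10.0 zmax 36.6
t 6.95 turn [ 0.   -0.37  0.06] shift before-turn [ -1.  -33.2   1. ] after-turn [ -1.  -33.2   1.1] q6 0.49 w 19.7
t 6.95 turn [-1.0000e-01  1.7963e+02  0.0000e+00] shift before-turn [ -1.  -33.2   1. ] after-turn [  1.  -33.2  -1.1] q6 0.49 w 19.7
{'time_s': 6.95, 'q': array([ 6.49693795e-01,  4.87414430e-01, -2.07637094e-01,  8.74812498e-01,
       -5.28650329e-04,  4.86935096e-01]), 'joint_vel': array([ 0.00121196,  0.00330082, -0.0029414 , -0.00168655,  0.00101607,
       -0.00102352]), 'effort': array([ 9.01668391e-03, -8.82729650e+01,  4.34458780e+01,  8.24031746e-02,
       -2.48694625e-03, -2.99674321e-05]), 'tcp_pos': array([455.88185916, 346.13365044,  16.8135047 ]), 'orientation': array([ 0.70478642, -0.70474666, -0.0578587 ,  0.0571019 ]), 'ft_force': array([ 0.04429907,  0.11580327, -3.22238135]), 'moment': array([ 0.04548903, -0.02176973, -0.01834582]), 'grip_width': 19.747646592626626}
```

View pics/w2.png

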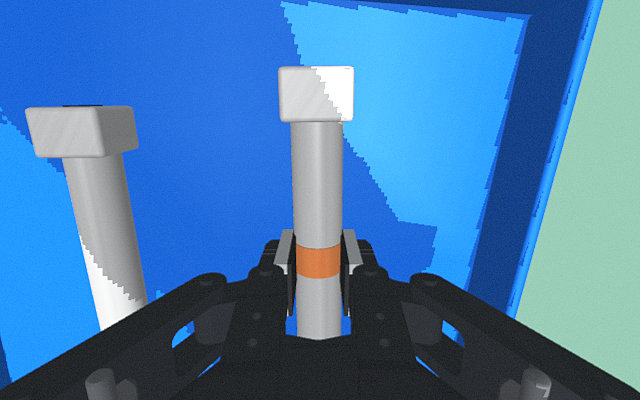

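The tube is centred in the pads with its seam between the fingers, at px (318,262). Lifting it and approaching the fixture.

move_arm(moves="10 0 -40 0 0 0 0; 10 0 -60 0 0 0 0; 10 0 -60 0 0 0 0; 10 0 -23 0 0 0 0; 10 0 0 0 0 0 0")

```text
time_s: 7.58
tcp_pos: [456.4, 346.6, 201.1]
orientation: [0.705, -0.704, -0.059, 0.056]
ft_force: [0.1, 0.0, -3.6]
grip_width: 19.6
```

```bash
python3 - <<'E'
from h import *
go(np.array([560,75,200.]),2.5)
E
```

```text
t 7.58 turn [-0.09  6.82  0.2 ] shift before-turn [  58.2    0.9 -284.8] after-turn [  91.6    1.1 -275.9] q6 0.49 w 19.6
t 7.58 turn [ 3.1000e-01 -1.7318e+02  1.3000e-01] shift before-turn [  58.2    0.9 -284.8] after-turn [-91.6   1.1 275.9] q6 0.49 w 19.6
```

move_arm(moves="10 0 0 0 0 6.8 0; 10 15 0 -45 0 0 0; 10 15 0 -46 0 0 0; 10 15 0 -46 0 0 0; 10 15 0 -46 0 0 0; 10 15 0 -46 0 0 0; 10 16 0 -47 0 0 0; 10 0 0 0 0 0 0")

```text
time_s: 8.57
tcp_pos: [558.8, 71.4, 197.5]
orientation: [-0.707, 0.707, 0.014, -0.015]
ft_force: [-0.7, 0.8, -3.1]
grip_width: 19.7
```

```bash
cat > w3.py <<'E'
from w import *
near=(abs(W[...,0]-542)<120)&(abs(W[...,1])<60)
rep("base",near&(Z>8)&(Z<20))
m=(near&(Z>70)&(Z<112)).astype(np.uint8)
n,l,s,ce=cv2.connectedComponentsWithStats(m)
for i in range(1,n):
    if s[i,4]>60: rep("v",l==i)
rep("tube",(Z>150)&(S<90)&(V>60)&(W[...,2]<240))
rep("seam",(Z>150)&(H<20)&(S>80))
go(np.array([542,-2.7,150.]),2.5)
E
python3 w3.py w3
```

```text
base 7284 px 248.0 144.0 mean [535.7  -2.   15.4] rect [542.2  -4.6] [129.9  70.4] 2.5 zmax 18.4
v 838 px 218.0 114.0 mean [502.3  -6.9  95. ] rect [502.5  -6.5] [10.  45.3] 2.3 zmax 101.9
v 938 px 228.0 212.0 mean [580.7  -3.   91.7] rect [582.3  -2.8] [11.2 45.4] 3.0 zmax 101.8
tube 14295 px 317.0 185.0 mean [525.2  68.4 216. ] rect [539.3  71.8] [ 57.3 124.9] 80.6 zmax 232.6
seam 1336 px 319.0 262.0 mean [557.1  70.4 215.1] rect [554.4  96.7] [18.4 73.7] 3.3 zmax 217.2
t 8.62 turn [ 0.01 -0.12 -0.1 ] shift before-turn [-19.3  47.8 -74.9] after-turn [-19.6  47.7 -74.9] q6 0.09 w 19.6
t 8.62 turn [1.6000e-01 1.7988e+02 1.0000e-02] shift before-turn [-19.3  47.8 -74.9] after-turn [19.6 47.7 74.9] q6 0.09 w 19.6
```

View pics/w3.png

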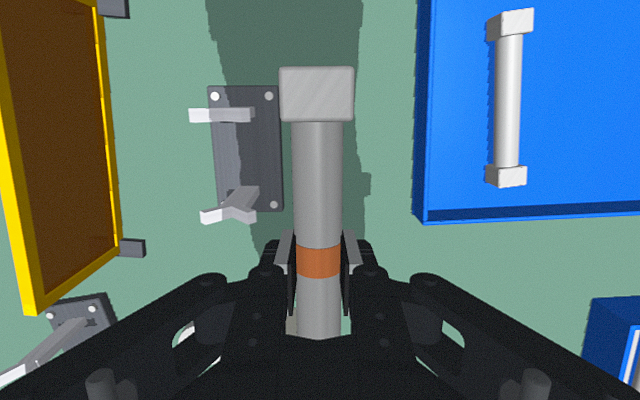

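The fixture is at px (245,150), with its seat near (542,-4) and yaw 2.5°. Moving over it, then down.

move_arm(moves="10 -9 0 -38 0 0 0; 10 -9.3 0 -38.4 0 0 0; 10 0 40 0 0 0 0; 10 0 40 0 0 0 0; 10 0 14 0 0 0 0; 10 0 4 0 0 0 0; 10 0 0 0 0 0 0")

```text
time_s: 9.5
tcp_pos: [544.5, -2.4, 102.7]
orientation: [0.707, -0.707, -0.017, 0.015]
ft_force: [0.6, 0.7, -2.4]
grip_width: 19.2
```

```bash
python3 - <<'E'
from h import *
go(np.array([543.3,-4.2,93.]),2.5);print(bot.observe()["ft_force"])
for n in("scene",):
    c=camera(n);W=pts(c)
    cv2.imwrite("pics/s4.png",cv2.resize(c["color"][150:290,190:350,::-1],None,fx=4.5,fy=4.2,interpolation=cv2.INTER_CUBIC))
E
```

```text
t 9.5 turn [-0.01  0.06  0.13] shift before-turn [-1.3  9.7 -1.8] after-turn [-1.3  9.7 -1.8] q6 -0.05 w 19.2
t 9.5 turn [ 2.0000e-01 -1.7994e+02  1.0000e-02] shift before-turn [-1.3  9.7 -1.8] after-turn [1.3 9.7 1.8] q6 -0.05 w 19.2
[ 0.62443136  0.68245563 -2.38706867]
```

View pics/s4.png

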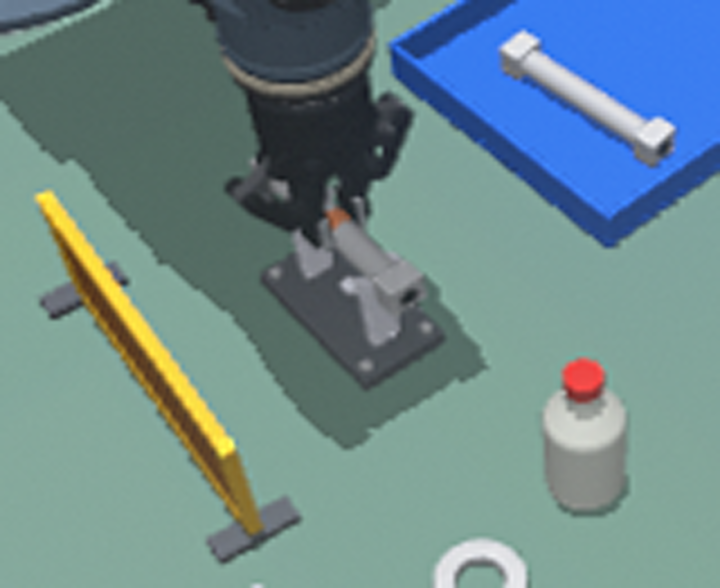

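The tube is above both V-rests. Correcting slightly, then lowering slowly.

move_arm(moves="10 -0.8 4 -1.2 0 0 0; 10 0 2 0 0 0 0; 10 0 2 0 0 0 0; 10 0 0 0 0 0 0")

```text
time_s: 10.05
tcp_pos: [543.3, -3.9, 93.9]
orientation: [0.707, -0.707, -0.016, 0.015]
ft_force: [-0.5, 1.9, -2.2]
grip_width: 19.3
```

move_arm(moves="10 0 1 0 0 0 0; 10 0 1 0 0 0 0; 10 0 0 0 0 0 0")

```text
time_s: 10.42
tcp_pos: [543.6, -3.4, 93.0]
orientation: [0.707, -0.706, -0.017, 0.015]
ft_force: [-5.9, 5.5, 17.9]
grip_width: 19.4
```

Contact in the V-rests, with 18 N pushing up. Release.

move_arm(moves="20 0 -0.5 0 0 0 0; 24 0 0 0 0 0 0; 30 0 0 0 0 0 0; 45 0 0 0 0 0 0; 60 0 0 0 0 0 0; 60 0 0 0 0 0 0")

```text
time_s: 11.18
tcp_pos: [543.2, -4.0, 92.3]
orientation: [0.707, -0.707, -0.016, 0.015]
ft_force: [0.6, 0.7, 0.6]
grip_width: 59.7
```

move_arm(moves="70 0 -20 0 0 0 0; 70 0 -50 0 0 0 0; 70 0 -50 0 0 0 0; 70 0 -20 0 0 0 0; 70 0 0 0 0 0 0")

```text
time_s: 11.8
tcp_pos: [543.9, -4.0, 233.6]
orientation: [0.707, -0.707, -0.017, 0.014]
ft_force: [0.7, -0.0, -0.2]
grip_width: 70.0
```

```bash
cat > w5.py <<'E'
from w import *
near=(abs(W[...,0]-542)<100)&(abs(W[...,1])<50)
rep("base",near&(Z>8)&(Z<20))
rep("tube",near&(Z>88)&(Z<130)&(S<90))
rep("seam",near&(Z>88)&(Z<130)&(H<20)&(S>80))
go(np.array([441,-343.7,230.]),16)
E
python3 w5.py w5
```

```text
base 3500 px 318.0 160.0 mean [541.5  -5.1  15.5] rect [541.9  -4.8] [128.7  70.2] 2.6 zmax 19.1
tube 5249 px 319.0 172.0 mean [536.4  -4.9 109.1] rect [541.2  -4.9] [159.6  44.4] 2.5 zmax 115.3
seam 412 px 319.0 181.0 mean [541.5  -4.8 109.6] rect [541.5  -4.7] [13.9 22.1] 2.0 zmax 112.6
t 11.85 turn [ 1.000e-02 -1.348e+01  1.000e-01] shift before-turn [-117.1    2.  -334.9] after-turn [-192.     2.2 -298.3] q6 -0.05 w 70.1
t 11.85 turn [-1.4000e-01  1.6652e+02  1.0000e-02] shift before-turn [-117.1    2.  -334.9] after-turn [192.    2.2 298.3] q6 -0.05 w 70.1
```

View pics/w5.png

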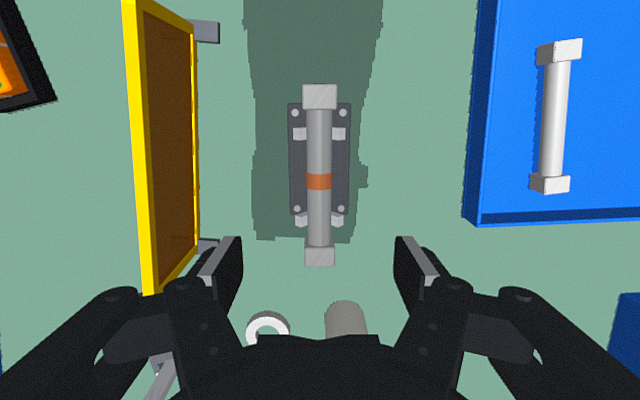

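The tube is seated: the seam at px (319,181) is about (541.5,-4.8) and the base centre is (541.9,-4.8), both at yaw 2.5°. On to the scanner.

move_arm(moves="80 0 0 0 0 -6.7 0; 80 0 0 0 0 -6.8 0; 80 -32 0 -50 0 0 0; 80 -32 0 -50 0 0 0; 80 -32 0 -50 0 0 0; 80 -32 0 -50 0 0 0; 80 -32 0 -49 0 0 0; 80 -32 0 -49 0 0 0")

```text
time_s: 12.85
tcp_pos: [439.5, -344.8, 230.7]
orientation: [0.701, -0.7, -0.098, 0.099]
ft_force: [1.7, 0.1, -0.1]
grip_width: 79.7
```

move_arm(moves="80 0 0 0 0 0 0")

```text
time_s: 12.98
tcp_pos: [438.8, -346.2, 230.2]
orientation: [0.701, -0.7, -0.097, 0.097]
ft_force: [-0.1, 0.5, -0.0]
grip_width: 80.3
```

```bash
cat > w6.py <<'E'
from w import *
near=(abs(W[...,0]-441)<80)&(abs(W[...,1]+344)<60)
rep("grip",near&(Z>86)&(Z<105))
rep("head",near&(Z>34)&(Z<105)&(H<22)&(S>120))
go(np.array([441,-343.7,51.]),16)
E
python3 w6.py w6
```

```text
grip 2149 px 318.0 182.0 mean [ 439.5 -347.    94.2] rect [ 440.9 -346.8] [59.4 29.9] 16.6 zmax 96.0
head 1394 px 316.0 156.0 mean [ 424.5 -352.5   48.4] rect [ 441.2 -346.8] [90.  43.7] 16.8 zmax 93.8
t 13.03 turn [-0.11 -0.15 -0.02] shift before-turn [  1.7 179.4   0. ] after-turn [  1.6 179.4   0.3] q6 -0.94 w 79.6
t 13.03 turn [ 4.0000e-02  1.7985e+02 -1.7000e-01] shift before-turn [  1.7 179.4   0. ] after-turn [ -1.6 179.4  -0.3] q6 -0.94 w 79.6
```

View pics/w6.png

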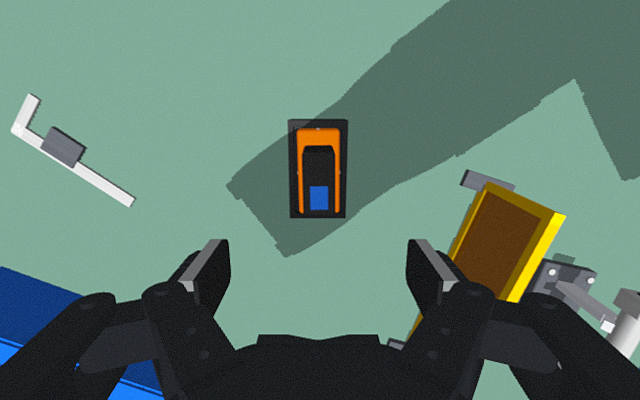

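move_arm(moves="75 1 50 -1.7 0 -0.6 0; 75 0 50 0 0 0 0; 75 0 50 0 0 0 0; 75 0 20 0 0 0 0; 75 0 8 0 0 0 0; 75 0 0 0 0 0 0")

```text
time_s: 13.78
tcp_pos: [442.6, -344.1, 54.1]
orientation: [0.7, -0.7, -0.103, 0.102]
ft_force: [-0.6, -0.9, 0.5]
grip_width: 75.0
```

move_arm(moves="20 0 0 0 0 0 0; 20 0 0 0 0 0 0; 20 0 0 0 0 0 0; 20 0 0 0 0 0 0; 20 0 0 0 0 0 0; 20 0 0 0 0 0 0; 20 0 0 0 0 0 0", grip_force=70)

```text
time_s: 14.65
tcp_pos: [442.8, -345.0, 54.9]
orientation: [-0.699, 0.7, 0.103, -0.101]
ft_force: [-0.1, 2.2, 7.1]
grip_width: 29.1
```

```bash
python3 - <<'E'
from h import *
o=pose()[2]
for k in("tcp_pos","ft_force","moment","grip_width","time_s"):print(k,o[k])
P=np.mean([pose()[0] for _ in range(5)],0)
go(np.array([441,-346.8,230]),16.6)
E
```

```text
tcp_pos [ 442.80292346 -345.00390576   54.94273667]
ft_force [-0.06700786  2.16500804  7.05495936]
moment [ 0.25801418  0.1457739  -0.0145518 ]
grip_width 29.111726325569013
time_s 14.65
t 14.65 turn [0.06 0.02 0.11] shift before-turn [  -1.9 -175.1   -1.4] after-turn [  -2.2 -175.1   -1.2] q6 -0.95 w 29.1
t 14.65 turn [ 1.8000e-01 -1.7998e+02 -1.0000e-01] shift before-turn [  -1.9 -175.1   -1.4] after-turn [   2.2 -175.1    1.2] q6 -0.95 w 29.1
```

move_arm(moves="20 0 -5 0 0 0 0; 20 0 -15 0 0 0 0; 20 0 -40 0 0 0 0; 20 0 -40 0 0 0 0; 20 0 -40 0 0 0 0; 20 0 -30 0 0 0 0; 20 0 -10 0 0 0 0; 20 0 0 0 0 0 0")

```text
time_s: 15.65
tcp_pos: [442.2, -344.8, 234.2]
orientation: [-0.7, 0.7, 0.103, -0.102]
ft_force: [0.1, -0.0, -3.9]
grip_width: 29.0
```

```bash
python3 - <<'E'
from h import *
o=pose()[2];print(o["ft_force"],o["moment"],o["tcp_pos"])
c=camera("scene");W=pts(c);hsv=cv2.cvtColor(c["color"],cv2.COLOR_RGB2HSV)
m=(hsv[...,0]<20)&(hsv[...,1]>120)&(W[...,2]>140)&(W[...,1]<-200);v,u=np.nonzero(m);print(len(u),u.mean(),v.mean())
P=W[m];print(P.min(0),P.max(0),P.mean(0))
cx,cy=int(u.mean()),int(v.mean())
cv2.imwrite("pics/s7.png",cv2.resize(c["color"][max(cy-60,0):cy+60,max(cx-80,0):cx+80,::-1],None,fx=4,fy=4))
go(np.array([541,-4.8,240]),2.5)
E
```

```text
[ 1.49362224e-01 -1.10273344e-03 -3.94249947e+00] [0.00764669 0.00772907 0.00920755] [ 442.24718665 -344.83648806  234.21211487]
259 133.36679536679537 224.86872586872587
[ 408.71839149 -377.39940225  199.19478304] [ 492.48075408 -313.82446119  252.75457109] [ 472.1857791  -342.48354379  217.72398924]
t 15.7 turn [-0.03 14.13  0.03] shift before-turn [192.1  -6.4 297.3] after-turn [113.7  -6.6 335.2] q6 -0.95 w 29.5
t 15.7 turn [ 4.0000e-02 -1.6587e+02  5.0000e-02] shift before-turn [192.1  -6.4 297.3] after-turn [-113.7   -6.6 -335.2] q6 -0.95 w 29.5
```

View pics/s7.png

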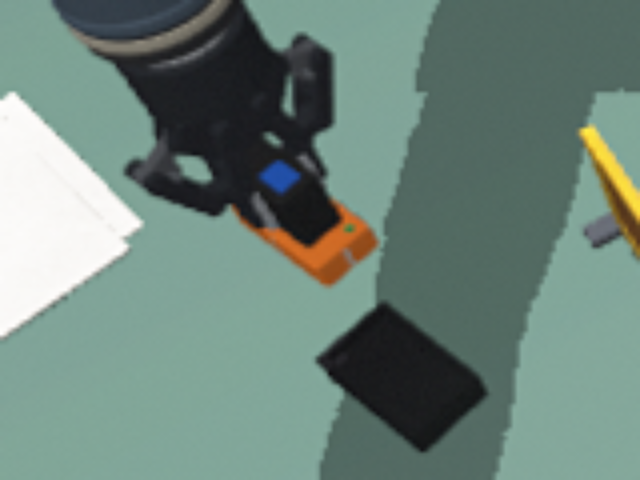

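The scanner is held level and clear of the rest. Turning it, then carrying it over the screen with its underside at about 200 mm.

move_arm(moves="20 0 0 0 0 7 0; 20 0 0 0 0 7.1 0; 20 10 0 30 0 0 0; 20 15 0 45 0 0 0; 20 16 0 45 0 0 0; 20 16 0 45 0 0 0; 20 16 0 45 0 0 0; 20 16 0 45 0 0 0")

```text
time_s: 16.7
tcp_pos: [519.5, -84.5, 232.9]
orientation: [0.707, -0.707, -0.015, 0.016]
ft_force: [1.6, 0.2, -3.7]
grip_width: 29.4
```

move_arm(moves="20 16 0 45 0 0 0; 20 11 0 35 0 0 0; 20 0 0 0 0 0 0")

```text
time_s: 17.08
tcp_pos: [543.1, -2.7, 232.7]
orientation: [0.707, -0.707, -0.016, 0.017]
ft_force: [0.2, -0.5, -2.7]
grip_width: 29.1
```

```bash
cat > w8.py <<'E'
from w import *
near=(abs(W[...,0]-542)<130)&(abs(W[...,1]+5)<60)
rep("head",near&(Z>150)&(H<22)&(S>120)&(V>60))
rep("tubeS",near&(Z>80)&(Z<120)&(S<90))
go(np.array([543.2,-4.8,156.5]),2.5)
c=camera("top");W=pts(c);hsv=cv2.cvtColor(c["color"],cv2.COLOR_RGB2HSV)
H,S,V=[hsv[...,i] for i in range(3)];Z=W[...,2]
near=(abs(W[...,0]-542)<150)&(abs(W[...,1]+5)<70)
rep2=lambda n,m:print(n,m.sum(),np.nanmin(W[m],0).round(),np.nanmax(W[m],0).round()) if m.sum() else print(n,0)
rep2("top head",near&(Z>100)&(H<22)&(S>120));rep2("top tube",near&(Z>85)&(Z<120)&(S<90))
E
python3 w8.py w8
```

```text
head 3851 px 318.0 169.0 mean [506.2  -5.8 221.6] rect [514.8 -19.6] [35.5 72.6] 2.6 zmax 226.3
tubeS 2126 px 317.0 116.0 mean [486.   -7.1 109.5] rect [485.2  -7.3] [47.5 45.2] 2.4 zmax 115.4
t 17.12 turn [-0.01  0.14 -0.07] shift before-turn [ 0.4 76.3 -0.8] after-turn [ 0.3 76.3 -0.7] q6 -0.05 w 29.5
t 17.12 turn [-1.2000e-01 -1.7986e+02  1.0000e-02] shift before-turn [ 0.4 76.3 -0.8] after-turn [-0.3 76.3  0.7] q6 -0.05 w 29.5
top head 25 [441.  13. 210.] [524.  56. 660.]
top tube 38 [472.   3.  87.] [619.  17. 117.]
```

View pics/w8.png

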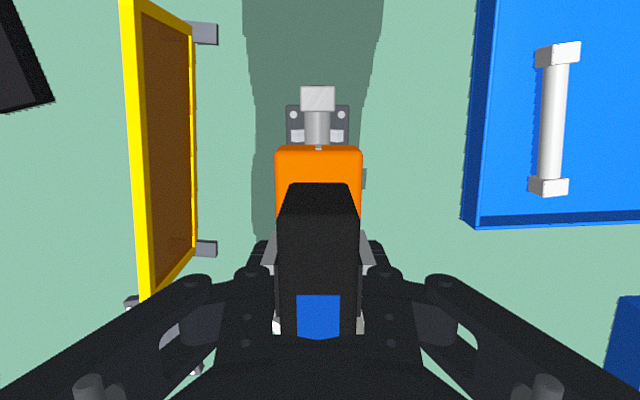

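The scanner at px (318,200) is lined up over the tube. It's over the far side of the screen and clear of it. Lowering 76 mm.

move_arm(moves="20 0 25 -0.9 0 0 0; 20 0 25 0 0 0 0; 20 0 15 0 0 0 0; 20 0 7 0 0 0 0; 20 0 4 0 0 0 0; 20 0 0 0 0 0 0; 20 0 0 0 0 0 0; 20 0 0 0 0 0 0")

```text
time_s: 18.18
tcp_pos: [543.7, -5.8, 158.7]
orientation: [0.707, -0.707, -0.016, 0.015]
ft_force: [-0.1, 0.3, -3.9]
grip_width: 29.2
```

```bash
python3 - <<'E'
from h import *
go(np.array([543.2,-4.8,156.5]),2.5);print(bot.observe()["ft_force"],bot.observe()["joint_vel"].round(3))
c=camera("scene");W=pts(c);hsv=cv2.cvtColor(c["color"],cv2.COLOR_RGB2HSV);Z=W[...,2]
near=(abs(W[...,0]-542)<110)&(abs(W[...,1]+5)<40)
m=near&(hsv[...,0]<20)&(hsv[...,1]>150)&(Z>100);P=W[m]
print("head",len(P),P.min(0).round(1),P.max(0).round(1),np.percentile(Z[m],[2,98]).round(1))
# end face (far x) of the head: lateral centre and lower edge
e=P[P[:,0]>P[:,0].max()-3];print("end",e.min(0).round(1),e.max(0).round(1))
cv2.imwrite("pics/s9.png",cv2.resize(c["color"][160:270,205:345,::-1],None,fx=5,fy=5,interpolation=cv2.INTER_CUBIC))
E
```

```text
t 18.18 turn [-0.    0.03  0.1 ] shift before-turn [-0.5  2.2  1.1] after-turn [-0.5  2.2  1.1] q6 -0.05 w 29.2
t 18.18 turn [ 1.5000e-01 -1.7997e+02  1.0000e-02] shift before-turn [-0.5  2.2  1.1] after-turn [ 0.5  2.2 -1.1] q6 -0.05 w 29.2
[-0.0505808   0.28820527 -3.93010272] [-0.003  0.    -0.001 -0.002  0.001  0.001]
head 180 [506.  -29.4 123.8] [591.6  13.6 153.7] [125.4 149.5]
end [588.6 -24.8 127. ] [591.6   5.6 148.2]
```

View pics/s9.png

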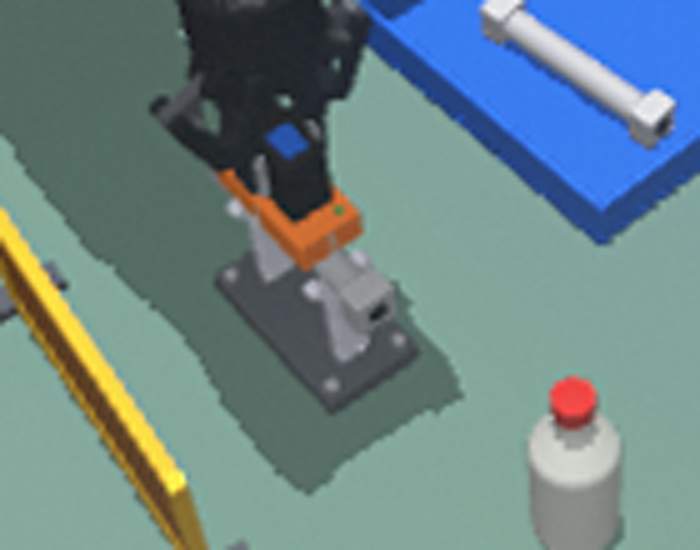

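The scanner hangs level above the seam, underside at about 124 mm, and the tube is still seated. Trimming slightly and letting it settle.

move_arm(moves="20 -0.5 1.5 0.5 0 0 0; 20 0 0 0 0 0 0; 20 0 0 0 0 0 0; 20 0 0 0 0 0 0; 20 0 0 0 0 0 0")

```text
time_s: 18.85
tcp_pos: [542.9, -5.4, 156.8]
orientation: [0.707, -0.707, -0.016, 0.015]
ft_force: [-0.1, 0.4, -3.5]
grip_width: 29.1
```

```bash
python3 - <<'E'
from h import *
go(np.array([543.2,-4.8,156.5]),2.5);o=bot.observe();print(o["tcp_pos"],o["ft_force"],o["joint_vel"].round(3),o["grip_width"])
if abs(o["ft_force"][2]+3.5)<2: print(workorder.finish_job())
E
```

```text
t 18.85 turn [-0.01  0.02  0.06] shift before-turn [0.3 0.3 0.6] after-turn [0.3 0.3 0.6] q6 -0.05 w 29.1
t 18.85 turn [ 1.0000e-01 -1.7998e+02  1.0000e-02] shift before-turn [0.3 0.3 0.6] after-turn [-0.3  0.3 -0.6] q6 -0.05 w 29.1
[542.94852097  -5.40413525 156.82769641] [-0.12385754  0.44177184 -3.53242689] [-0.001 -0.    -0.002 -0.001 -0.001 -0.001] 29.1356841810875
the job is handed in; nothing more can be done
None
```

I laid the welded tube in both V-rests and released it. Then I carried the scanner over the screen, left it held still above the seam, and handed the job in at about 19 s; no verdict is reported.

- **Tube:** after release, the seam measured (541.5, -4.8) mm against the fixture centre at (541.9, -4.8) mm, both at about 2.5° yaw.
- **Screen crossing:** the scanner went over the screen with its underside at about 200 mm, roughly 80 mm above the top edge.
- **Scanner at the end:** its underside is about 122 mm above the table, about 11 mm above the tube. It is aligned to within about 1°. The wrist force was 3.5 N, about the scanner's weight, so it was touching nothing, and the joint speeds were near zero.
- **Disagreements:**
  - The scene camera put the far end of the scanner head about 4 mm farther along the tube than the grasp offset implies. I took that as edge smear in the depth picture, and it is inside the 10 mm limit.
  - The top view put the fixture about 2 mm off in y from the wrist view. I weighted the closer wrist view.
- **Not re-measured:** the plain tube, bottle and flange. They looked untouched in the pictures I took along the way.

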